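Load a handpiece coupling into the oiling unit with sprung tongs

TASK

Take the sprung tongs from their holder, squeeze them on the steel coupling in the grey drying block and, never touching it with the fingers, push it down into the oiling unit's empty port until its flange sits flush on the rim, pressed firmly against that stop (about 15 N, never over 25 N). Release the coupling, then stand the tongs back upright in their holder and let go. Leave the other things where they are.

Things in the scene. Friction and masses are not known exactly. Their poses are not given: they have to be found in the camera images.
- tongs_grip (a point): Sprung steel tongs, upright in the holder, feet down, 128 mm tall, 100 g: two flat parallel legs slide towards each other along the tongs' own y under a dark barrel (18 x 24 x 16 mm) at the top. Point midway between the finger rests (22 mm wide in x, 36 mm high), 92 mm above the feet, 36 below the top. Over the legs 46 mm open, 28 shut on the coupling's head, 26 fully shut; always parallel.
- tongs_jaws (a point): Centre of the same tongs' jaws, 10 mm above the feet, 82 mm under the grip point. The jaws are the lowest 20 mm of the legs: 120 degree V grooves, upright, 16 mm wide in x, that centre a round part. Clear gap between them = width over legs minus 20 mm. A spring pushes each leg out, 1.5 N per mm squeezed (13 N shut on the head), so the tongs can be carried partly open, e.g. at 41 mm over the legs.
- holder: Fixed white open box that holds the tongs: outside 42 (x) by 68 (y) mm, 45 high, walls and floor 5 mm. Origin at the centre of its underside, z up. The tongs stand in its middle on its inner floor with their y along its y (either way round).
- coupling_flange (a point): Loose steel coupling, upright, 49 mm tall, about 40 g. Point on its axis at the flange's underside, which rests on the drying block's top. Below: a stem 12 mm in diameter, 22 mm long, tapered foot. Flange 24 mm in diameter, 5 mm thick. Above it a plain round head 14 mm in diameter, 22 mm high.
- coupling_head (a point): The middle of the same coupling's head, on the axis, 16 mm above the flange's underside (11 mm above the flange's top).
- dryer: Fixed grey drying block 70 x 70 x 35 mm with one upright hole, 14 mm wide, at its middle, in which the coupling's stem hangs loosely. Origin at the centre of its underside, on the bench.
- port: The one empty port of the oiling unit: fixed white block 44 x 44 x 40 mm on the base plate, with an upright 14 mm bore in its top, mouth bevelled 2 mm. Two like blocks beside it, in a row at 64 mm pitch, already hold couplings; the empty one may be any of the three. Origin at the centre of its underside.
- port_rim (a point): Centre of the empty port's mouth at rim level, 40 mm above its underside. A rubber seat in the bore, 3 to 7 mm below the rim, resists with about 6 N and does not spring back; the stem must push it down (the coupling's weight will not) until the flange lies flat on the rim, a solid stop.
- oiler: The oiling unit's fixed steel base plate, 100 mm (its x) by 220 mm (its y), 12 mm thick, under the three ports. Origin at the centre of its underside.
- spray: Bystander: aluminium spray can, 48 mm wide, 150 mm tall. Origin at the centre of its underside.
- dish: Bystander: small steel bowl, 70 mm wide, 30 mm high. Origin at the centre of its underside.
- flask: Bystander: clear plastic bottle, 54 mm wide, 110 mm tall. Origin at the centre of its underside.

How it is judged (in metres and radians):
On the way, in this order (a step that is already met when the one before it is completed fails the run):
1. the coupling has been lifted clear of the drying block, gripped in the tongs (z of coupling_flange in the frame of dryer above 0.06 m and contact force between tongs and coupling above 2 N), for 0.2 s.
2. the coupling is pressed home in the empty port: flange within 1.5 mm of the rim and pressed on the port with more than 9 N while the tongs touch it (z of coupling_flange in the frame of port_rim below 0.0015 m and horizontal distance between coupling_flange and port_rim below 0.003 m and contact force between coupling and port above 9 N and contact force between tongs and coupling above 1 N), for 0.1 s.
At the end, for the whole second after the job is handed in: Coupling upright (0.1 rad) in the empty port, flange within 2 mm of the rim and 3 mm of the bore's centre, at rest, free of the tongs; tongs at rest in the holder, on its floor (grip point under 103 mm high, within 20 mm of its middle, tilt under 0.2 rad) (z of coupling_flange in the frame of port_rim between -0.003 and 0.002 m and horizontal distance between coupling_flange and port_rim below 0.003 m and angle between coupling_flange's own z axis and vertical below 0.1 rad and linear speed of each of coupling, tongs below 0.02 m/s and contact force between tongs and coupling below 0.1 N and horizontal distance between tongs_grip and holder below 0.02 m and z of tongs_grip in the frame of holder below 0.103 m and angle between tongs_grip's own z axis and vertical below 0.2 rad); the robot touches nothing.
It fails at once if the coupling pressed on the port with more than 25 N (contact force between coupling and port above 25 N).
It fails at once if the fingers touch the coupling (contact force between the fingers and coupling above 0.5 N).
It fails at once if a bystander moved by more than 20 mm (distance of any of spray, dish, flask from where it was at the start of the episode above 0.02 m).
It also fails if it takes over 61 s, if anything falls off the work surface, if the arm or the gripper's body presses on something with over 40 N, if the wrist force passes 120 N, or if a joint passes its speed limit or range.

ROBOT

A 6-joint arm with a two-finger parallel gripper is mounted at the origin on the work surface. World frame = base frame: x ahead of the robot, y to its left, z up, the work surface at z = 0. Lengths are in m, angles in degrees, forces in N, time in s.
With the tool pointing down it reaches from about 0.35 to 0.875 m from the base axis. Payload 4.2 kg.
Tool frame: the origin (TCP) lies at the very end of the fingers, on their centre line; the grasp point (between the pads) lies 19 mm behind it; z points along the fingers, y is the line along which they close (so a half turn about z gives the same grasp; the last joint's range is limited). The gripper opens to 87 mm and grips with 3 to 60 N. Pads are 19 mm wide; open, the fingers measure 117 mm over their backs; the gripper's body (75 mm by 190 mm) begins 51 mm behind the grasp point.
Start: joints at [-57.605, 22.042, 0.453, 0, -68.411, -14.817], TCP at [0.189, -0.596, 0.223] pointing down, gripper open.
Joint ranges: [-179.83, 179.83], [-69.29, 118.12], [-61.27, 80.66], [-181.25, 117.63], [-171.15, -9.14], [-177.46, 177.46]. Speed limits (degrees/s): [159.86, 159.86, 180, 180, 180, 180].

INTERFACE

Orientations are given as a 3x3 rotation matrix whose columns are the frame's x, y, z axes.
In Python, from station import sense, cams, r gives the robot as it stands. The module is installed in compiled form; this text tells all that it offers.
- The arm moves only by the tool step_arm, never from a script. Its argument "targets" is text: rows parted by semicolons, each of 4 numbers parted by spaces: the shift along the tool's x, y, z in cm, then the turn about the tool's z in degrees. In form: x y z turn; .... A call has 1 to 12 rows; each row shifts and turns the commanded pose from where the row before left it, along the tool's axes as they then stand; what a row does not reach is not made up. A row lasts 1/12 s, in which the tool goes at most 41.7 mm and 7.16 degrees, less where a joint would pass 70% of its speed; a pose out of reach is approached as far as the arm can. A call with a gripper value outside its range is refused whole. "claw" is the finger opening in cm, from 0 to 8.7, set as the call begins (left out, the last holds). The fingers move at their own pace and stop on an object; the grip force is fixed at half the most. Time passes only in rows, so rows that do not move let the fingers close. It gives the time, the measured TCP pose, the force, the opening and the grip force at its end, in the units of the state.
- sense(): the state, without advancing time (a new reading comes with each control period).
- cams.capture(name): name is "side" or "top" or "wrist"; returns a dict with "frame" (420x560x3 uint8, blue, green, red), "vertical_fov" (degrees; the focal length in pixels is half the picture's height over the tangent of half this angle, whatever the lens; pixels are square), "cx", "cy" (the principal point, pixels), "eye" and "rotation" of the camera in the world; the wrist camera has in their place "tool_from_camera" (4x4, takes a point from camera to tool coordinates, whose origin is the TCP and whose axes are the flange's). Camera axes: x right, y down, z forward; pixel columns grow to the right and rows downward; lengths in m; the calibration is good to about 2 mm. A picture is of the moment at which its call begins: read the wrist's pose just before it. There is no depth.
- r.finish_job(): hands the job in; it is judged then, once.
The state is a dict: "time_s": time; "joints": joint angles; "joint_velocities": joint speeds; "effort": joint torques, N m; "tcp_pos": TCP position; "ee_rot": TCP orientation; "wrist_force": force on the tool from outside, world axes, zero at the start; "moment": the same for the moment, N m; "gripper_width": opening from 0.0 (shut) to 1.0 (fully open); "gripper_force": force on a finger pad.
Only numpy, scipy, OpenCV 4.12 (cv2) and the standard library are available. Lean on these libraries where they do the work, as an engineer would, in place of code of your own. Each camera call takes 0.05 s, during which the arm holds its last target. There are 200 camera calls.

## Working session

There is one attempt and no reset: what is moved stays moved. The work goes in short steps, Python scripts to look and compute and a tool call to move; the robot and the scene stay as the last step left them, time stands still between calls to the robot, and variables do not carry over. Pictures are saved under pics/ and viewed, at most 10 in all, crops included, and the job is handed in when it is done.

Besides the shell and the picture viewer there is one more tool, called as name(argument=value, ...) on one line, values as JSON. step_arm: Moves the arm, as the interface text tells. Its arguments: {"type":"object","properties":{"targets":{"type":"string"},"claw":{"type":"number"}},"required":["targets"]}

```bash
mkdir -p pics
python3 - <<'E'
from station import sense,cams,r
import cv2,numpy as np,pickle
s=sense();print(s)
d={}
for n in("side","top","wrist"):
    c=cams.capture(n);d[n]=c;cv2.imwrite(f"pics/{n}0.png",c["frame"])
    print(n,{k:v for k,v in c.items() if k!="frame"})
pickle.dump((s,d),open("c0.pkl","wb"))
E
```

```text
{'time_s': 0.0, 'joints': array([-5.76036991e+01,  2.20900701e+01,  3.79476417e-01, -2.77578610e-02,
       -6.84122187e+01, -1.48158543e+01]), 'joint_velocities': array([ 0.0633796 , -0.00906743,  0.07252282, -0.02395048, -0.01968204,
        0.04599657]), 'effort': array([ 1.31263409e-03, -3.90664959e+01,  1.87404835e+01,  4.21992436e+00,
        1.09353557e-02, -2.05297952e-04]), 'tcp_pos': array([ 0.18859682, -0.59522678,  0.22146802]), 'ee_rot': array([[-9.53347728e-01, -3.01873349e-01, -7.68023280e-04],
       [-3.01874305e-01,  9.53345529e-01,  2.05119464e-03],
       [ 1.12990565e-04,  2.18734824e-03, -9.99997601e-01]]), 'wrist_force': array([ 0.89928284, -0.73972107, -0.31531581]), 'moment': array([-0.01287493, -0.02030352,  0.06226618]), 'gripper_force': 0.0, 'gripper_width': 0.9979055705926754}
side {'vertical_fov': 50.00965171751588, 'cx': 269.0282565610245, 'cy': 205.07246978027217, 'eye': array([0.51199573, 0.82497906, 0.5799434 ]), 'rotation': array([[-0.99196223, -0.06510036,  0.10850288],
       [-0.12645292,  0.47927267, -0.8685087 ],
       [ 0.00453776, -0.87524834, -0.48365252]])}
top {'vertical_fov': 50.76205866606534, 'cx': 282.9083254438822, 'cy': 212.2934153922867, 'eye': array([ 0.39372077, -0.07641311,  1.07307938]), 'rotation': array([[ 0.00527025, -0.97549848,  0.21994302],
       [-0.99998326, -0.0046159 ,  0.0034889 ],
       [-0.00238818, -0.21995773, -0.97550648]])}
wrist {'vertical_fov': 69.94363627837085, 'cx': 281.6687249506006, 'cy': 211.20942254255942, 'tool_from_camera': array([[ 6.39290724e-04, -9.70514115e-01, -2.41043448e-01,
         6.35309046e-02],
       [ 9.99999539e-01,  7.93232326e-04, -5.41614969e-04,
         1.50793943e-03],
       [ 7.16848427e-04, -2.41042991e-01,  9.70514174e-01,
        -1.61695286e-01],
       [ 0.00000000e+00,  0.00000000e+00,  0.00000000e+00,
         1.00000000e+00]])}
```

View pics/side0.png

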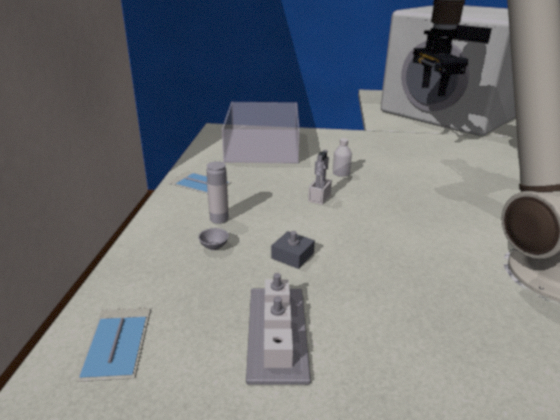

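View pics/top0.png

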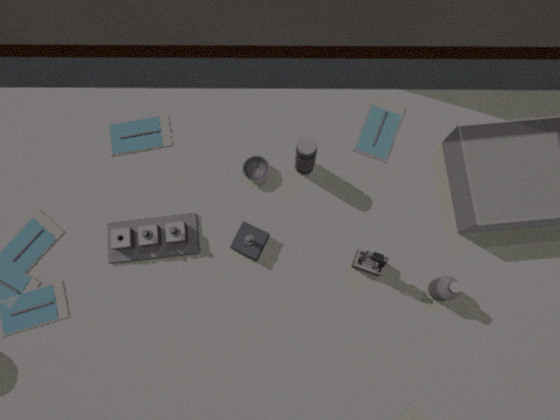

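The side view shows the empty port nearest that camera, at about (278,345). The tongs stand at (320,175) and the coupling in the dryer at (293,240). In the top view the empty port is at (121,238), the coupling at (249,240) and the holder at (370,262). Next I enlarge the crops to get precise pixels.

```bash
cat > h.py <<'E'
import numpy as np,cv2,pickle
def ray(c,u,v,pose=None):
    f=c["frame"].shape[0]/2/np.tan(np.radians(c["vertical_fov"]/2))
    d=np.array([(u-c["cx"])/f,(v-c["cy"])/f,1.])
    if pose is None: return c["eye"],c["rotation"]@d
    T=c["tool_from_camera"];R,p=pose
    return p+R@T[:3,3],R@T[:3,:3]@d
def atz(c,u,v,z,pose=None):
    o,d=ray(c,u,v,pose);return o+d*(z-o[2])/d[2]
def proj(c,P,pose=None):
    if pose is None: R,o=c["rotation"],c["eye"]
    else: T=c["tool_from_camera"];R=pose[0]@T[:3,:3];o=pose[1]+pose[0]@T[:3,3]
    f=c["frame"].shape[0]/2/np.tan(np.radians(c["vertical_fov"]/2))
    q=(np.atleast_2d(P)-o)@R;return q[:,:2]/q[:,2:]*f+[c["cx"],c["cy"]]
def crop(c,u,v,w,h,k):
    return cv2.resize(c["frame"][v:v+h,u:u+w],None,fx=k,fy=k,interpolation=cv2.INTER_CUBIC)
E
python3 - <<'E'
from h import *
s,d=pickle.load(open("c0.pkl","rb"))
t=d["top"];sd=d["side"]
a=np.hstack([crop(t,100,205,50,50,5),crop(t,225,215,50,50,5),crop(t,345,235,50,50,5)])
b=np.hstack([crop(sd,250,320,60,60,4),crop(sd,265,220,60,60,4),crop(sd,295,145,60,60,4)])
b=np.hstack([b,np.zeros((240,30,3),np.uint8)])
cv2.imwrite("pics/crops.png",np.clip(np.vstack([a,b])*1.5,0,255).astype(np.uint8))
print(atz(t,121,238,.052),atz(t,249,240,.06),atz(t,370,265,.045),atz(sd,278,340,.052),atz(sd,293,234,.06),atz(sd,320,182,.045))
E
```

```text
[0.56058572 0.30516611 0.052     ] [0.55604284 0.00532625 0.06      ] [ 0.50125451 -0.2752381   0.045     ] [0.560998   0.31009434 0.052     ] [0.56162237 0.01135811 0.06      ] [ 0.51143494 -0.2825109   0.045     ]
```

View pics/crops.png

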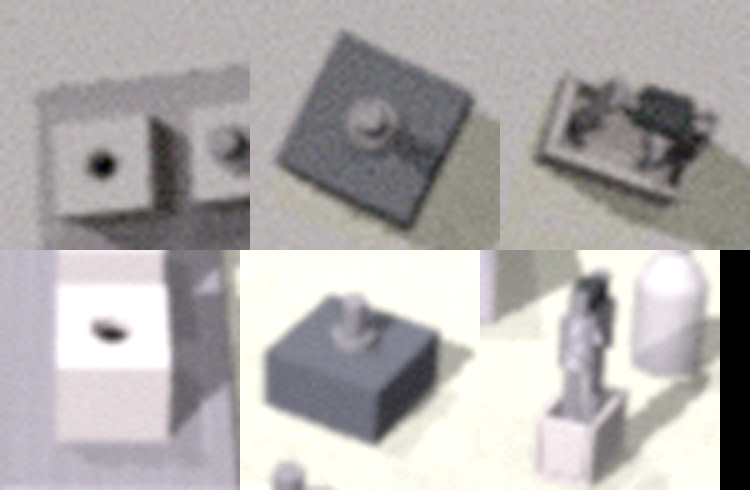

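View pics/wrist0.png

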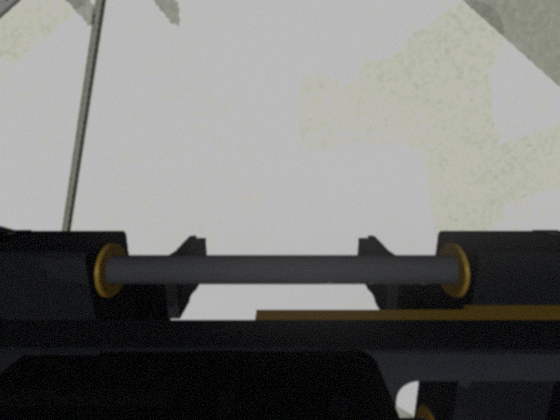

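The empty bore is at top pixel (120.4,238). The dryer and holder corners can be read in the crops, and the tongs lean nowhere and stand upright. The wrist picture shows only bench.

Run:
```python
from h import *
s,d=pickle.load(open("c0.pkl","rb"))
t=d["top"];sd=d["side"]
def q(L,o,k,c,z): return np.array([atz(c,o[0]+(u-.5)/k,o[1]+(v-.5)/k,z)[:2] for u,v in L])
def lin(*rays):
    A=np.zeros((3,3));b=np.zeros(3)
    for o,e in rays:
        e=e/np.linalg.norm(e);M=np.eye(3)-np.outer(e,e);A+=M;b+=M@o
    return np.linalg.solve(A,b)
D=q([(95,32),(225,97),(162,228),(27,160)],(225,215),5,t,.035);print("dry",D,D.mean(0),np.linalg.norm(np.diff(D,axis=0),axis=1))
H=q([(62,72),(172,202),(37,158)],(345,235),5,t,.045);print("hold",H,(H[0]+H[1])/2,np.linalg.norm(np.diff(H,axis=0),axis=1))
e=H[1]-H[2];print("yaw long",np.degrees(np.arctan2(e[1],e[0])))
e=D[1]-D[0];print("dry yaw",np.degrees(np.arctan2(e[1],e[0])))
P=q([(55,122),(148,118),(155,208),(62,217)],(100,205),5,t,.052);print("port",P.mean(0),np.linalg.norm(np.diff(P,axis=0),axis=1))
print("tri port",lin(ray(t,120.4,238),ray(sd,250+109/4,320+79/4)))
print("tri head",lin(ray(t,249.4,239.6),ray(sd,265+114/4,220+47/4)))
P=q([(575-480,392),(58,420),(595-480,428),(628-480,400)],(295,0),4,sd,.045)
S=np.array([atz(sd,295+u/4,145+(v-250)/4,.045)[:2] for u,v in [(60,417),(115,428),(146,393)]]);print("holdside",S,(S[0]+S[2])/2)
print("R tool yaw x",np.degrees(np.arctan2(*s["ee_rot"][1::-1,0])))
```

```text
dry [[ 0.6052306   0.02055403]
 [ 0.57398937 -0.04205453]
 [ 0.51151747 -0.01321441]
 [ 0.54335178  0.05117699]] [0.55852231 0.00411552] [0.06997032 0.06880763 0.07183089]
hold [[ 0.53772508 -0.2469766 ]
 [ 0.47764887 -0.29577031]
 [ 0.49757974 -0.23413104]] [ 0.50768697 -0.27137345] [0.07739495 0.06478147]
yaw long -107.91846424035634
dry yaw -116.51887775982038
port [0.56033246 0.30537992] [0.0435796  0.04306785 0.04315392]
tri port [0.56172073 0.30748564 0.04956338]
tri head [0.55902399 0.00429047 0.06090565]
holdside [[ 0.53695522 -0.25001701]
 [ 0.50041192 -0.23875918]
 [ 0.48054925 -0.29457998]] [ 0.50875223 -0.27229849]
R tool yaw x -162.42978683655562
```

step_arm(targets="-3.35 1.76 0 0;-3.35 1.76 0 0;-3.35 1.76 0 0;-3.35 1.76 0 0;-3.35 1.76 0 0;-3.35 1.76 0 0;-3.35 1.76 0 0;-3.35 1.76 0 0;-3.35 1.76 0 0;-3.35 1.76 0 0;-3.35 1.76 0 0;-3.35 1.76 0 0", claw=8.7)

```text
time_s: 1.15
tcp_pos: [0.5091, -0.2714, 0.2224]
ee_rot: [[-0.953, -0.302, -0.0], [-0.302, 0.953, 0.0], [0.0, 0.0, -1.0]]
wrist_force: [0.7, -0.4, -0.4]
gripper_width: 1.002
gripper_force: 0.0
```

step_arm(targets="0 0 0 6;0 0 0 6;0 0 0 6;0 0 0 6;0 0 0 6;0 0 0 6;0 0 0 0;0 0 0 0")

```text
time_s: 1.82
tcp_pos: [0.5081, -0.273, 0.2223]
ee_rot: [[-0.95, 0.313, -0.001], [0.313, 0.95, 0.0], [0.001, 0.0, -1.0]]
wrist_force: [0.7, 0.1, 0.2]
gripper_width: 1.002
gripper_force: 0.0
```

Run:
```python
from h import *
from station import sense,cams
s=sense();c=cams.capture("wrist");pickle.dump((s,c),open("c1.pkl","wb"))
print(s["joints"],s["tcp_pos"],s["ee_rot"],s["wrist_force"])
cv2.imwrite("pics/w1.png",c["frame"])
```

```text
[-1.21662003e+01  1.73825928e+01 -6.52777319e+00 -5.87743122e-03
 -6.61234835e+01 -9.61008102e+01] [ 0.50805994 -0.27297486  0.22226624] [[-9.49592919e-01  3.13485211e-01 -5.57745366e-04]
 [ 3.13485137e-01  9.49593082e-01  2.16201288e-04]
 [ 5.97407047e-04  3.04583293e-05 -9.99999821e-01]] [0.66286527 0.10622754 0.22341579]
```

View pics/w1.png

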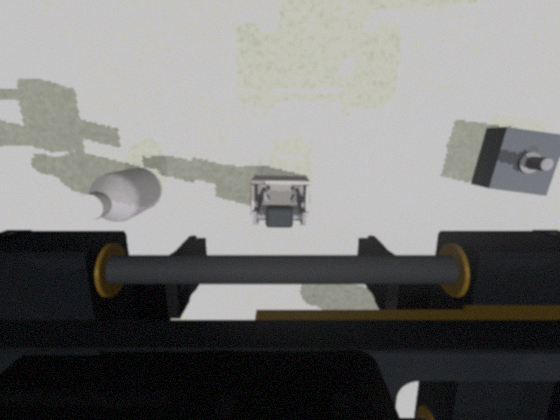

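The wrist view shows the holder square to the picture. Its far rim edge runs from (250,178) to (310,178), and the dark barrel sits at (279,216). The coupling is at the right, about (545,163).

Run:
```python
from h import *
s,c=pickle.load(open("c1.pkl","rb"));R,p=s["ee_rot"],s["tcp_pos"];po=(R,p)
g=cv2.cvtColor(c["frame"],cv2.COLOR_BGR2GRAY)
b=(g[195:232,255:305]<75).astype(np.uint8);n,l,st,ce=cv2.connectedComponentsWithStats(b);print(st,ce+[255,195])
for u,v,z in[(250,177.5,.045),(310,177.5,.045),(268,207,.133),(292,207,.133),(267,227,.133),(293,227,.133)]:
    w=atz(c,u,v,z,po);print(u,v,w,"tool cm",(R.T@(w-p)*100).round(2))
# predict: barrel top centre & legs under hypothesis tongs at tool offset 0
for off in [(0,0)]:
    print(proj(c,[p+R@np.array([x,y,0])+[0,0,.133-p[2]] for x,y in[(-.009,-.012),(-.009,.012),(.009,-.012),(.009,.012)]],po))
    print(proj(c,[p+R@np.array([x,y,0])+[0,0,.045-p[2]] for x,y in[(-.021,-.034),(-.021,.034),(.021,-.034),(.021,.034)]],po))
cv2.imwrite("pics/w1c.png",np.clip(crop(c,235,160,90,80,8)[:,:]*1.2,0,255).astype(np.uint8))
```

```text
[[   0    0   50   37 1586]
 [   1    0    6   17   56]
 [  43    0    6   17   57]
 [  11   11   27   18  151]] [[279.70617907 214.15258512]
 [258.60714286 201.08928571]
 [299.75438596 202.9122807 ]
 [277.43708609 209.1192053 ]]
250 177.5 [ 0.47867171 -0.29871974  0.045     ] tool cm [ 1.97 -3.37 17.73]
310 177.5 [ 0.49991693 -0.23421601  0.045     ] tool cm [ 1.98  3.42 17.73]
268 207 [ 0.4992892  -0.28009047  0.133     ] tool cm [ 0.6  -0.95  8.93]
292 207 [ 0.50573346 -0.26052228  0.133     ] tool cm [0.61 1.11 8.93]
267 227 [ 0.5159779  -0.28671388  0.133     ] tool cm [-1.19 -1.06  8.93]
293 227 [ 0.52307554 -0.26515979  0.133     ] tool cm [-1.19  1.21  8.93]
[[265.31505586 223.88754432]
 [292.88379462 223.90753012]
 [265.05201102 203.69774343]
 [293.08682341 203.71763334]]
[[250.57745044 212.47569926]
 [308.96222969 212.51751483]
 [249.67278301 176.47456235]
 [309.80096124 176.51596761]]
```

View pics/w1c.png

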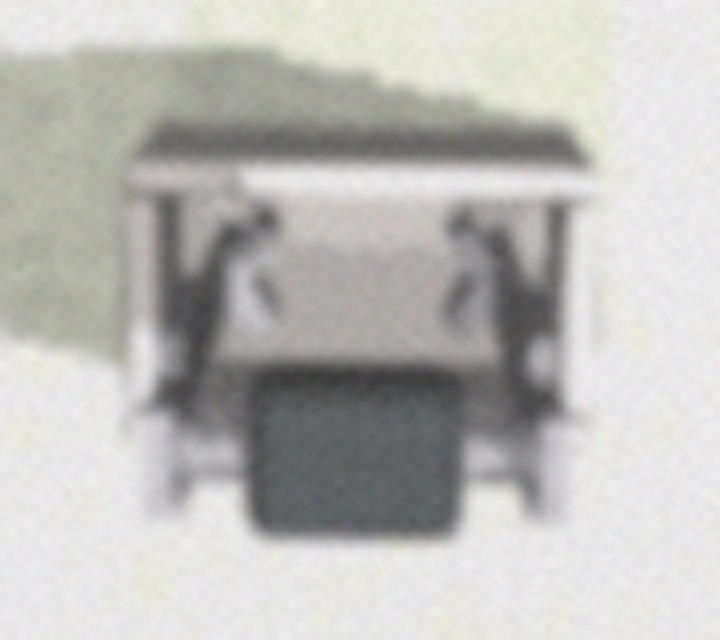

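step_arm(targets="-0.3 0.05 2 0;0 0 3 0;0 0 3 0;0 0 3 0;0 0 2 0;0 0 1 0;0 0 0.4 0;0 0 0 0;0 0 0 0")

```text
time_s: 2.62
tcp_pos: [0.5123, -0.2739, 0.0798]
ee_rot: [[-0.949, 0.315, 0.002], [0.315, 0.949, -0.001], [-0.002, -0.0, -1.0]]
wrist_force: [0.9, 0.3, 0.2]
gripper_width: 1.001
gripper_force: 0.0
```

step_arm(targets="0 0 0 0;0 0 0 0;0 0 0 0;0 0 0 0;0 0 0 0;0 0 0 0;0 0 0 0;0 0 0 0", claw=4.1)

```text
time_s: 3.28
tcp_pos: [0.5112, -0.2736, 0.0786]
ee_rot: [[-0.949, 0.316, 0.0], [0.316, 0.949, -0.0], [-0.0, -0.0, -1.0]]
wrist_force: [-0.1, -0.4, -0.1]
gripper_width: 0.511
gripper_force: 1.6
```

step_arm(targets="0 0 0 0;0 0 0 0;0 0 0 0;0 0 0 0;0 0 0 0")

```text
time_s: 3.7
tcp_pos: [0.5112, -0.2734, 0.0785]
ee_rot: [[-0.949, 0.316, -0.0], [0.316, 0.949, 0.0], [0.0, 0.0, -1.0]]
wrist_force: [0.4, 0.5, 0.1]
gripper_width: 0.472
gripper_force: 3.7
```

Run:
```python
from h import *
from station import sense
s,c=pickle.load(open("c1.pkl","rb"))
for v in (158,163,168): print(atz(c,545,v,.08,(s["ee_rot"],s["tcp_pos"])))
```

```text
[ 0.54924759 -0.00723306  0.08      ]
[ 0.55427544 -0.007789    0.08      ]
[ 0.5593434  -0.00834937  0.08      ]
```

step_arm(targets="0 0 -2 0;0 0 -3 0;0 0 -3 0;0 0 -2 0;0.05 3.4 0 0;0.05 3.5 0 0;0.05 3.5 0 0;0.05 3.5 0 0;0.05 3.5 0 0;0.05 3.5 0 0;0.05 3.5 0 0;0.05 3.4 0 0")

```text
time_s: 4.7
tcp_pos: [0.5953, -0.0067, 0.1784]
ee_rot: [[-0.949, 0.316, -0.001], [0.316, 0.949, -0.0], [0.0, -0.0, -1.0]]
wrist_force: [0.1, -0.6, 0.0]
gripper_width: 0.475
gripper_force: 3.5
```

step_arm(targets="0 0 0 0;0 0 0 0;0 0 0 0")

```text
time_s: 4.95
tcp_pos: [0.5948, -0.0085, 0.1781]
ee_rot: [[-0.949, 0.316, -0.001], [0.316, 0.949, -0.0], [0.001, -0.001, -1.0]]
wrist_force: [-0.4, -0.7, -0.8]
gripper_width: 0.473
gripper_force: 3.5
```

Run:
```python
from h import *
from station import sense,cams
s=sense();c=cams.capture("wrist");t=cams.capture("top");sd=cams.capture("side");pickle.dump((s,c,t,sd),open("c2.pkl","wb"))
print(s["tcp_pos"],s["ee_rot"],s["wrist_force"],s["gripper_width"])
R,p=s["ee_rot"],s["tcp_pos"]
# predicted jaw feet centre tool z: grip-19.. feet at +73 ; coupling
print("feet pred",proj(c,[p+R@np.array(v) for v in[(0,0,.073),(.008,.0105,.073),(.008,-.0105,.073)]],(R,p)))
print("head pred",proj(c,[[.558,.0045,.062],[.558,.0045,.04]],(R,p)))
im=np.vstack([crop(c,190,130,180,105,4),np.hstack([crop(t,225,195,60,60,3),crop(sd,255,180,180,60,3)])])[:600]
cv2.imwrite("pics/w2.png",im)
```

```text
[ 0.5947933  -0.00850421  0.17809989] [[-9.48908153e-01  3.15549798e-01 -1.28120483e-03]
 [ 3.15550391e-01  9.48908778e-01 -2.85278815e-04]
 [ 1.12572684e-03 -6.74988078e-04 -9.99999139e-01]] [-0.37989754 -0.72998579 -0.80140392] 0.47280254080441736
feet pred [[278.90982968 218.84547055]
 [291.94952526 209.26310109]
 [265.83895323 209.24449009]]
head pred [[280.15956284 165.54593113]
 [280.29174912 163.48684238]]
```

View pics/w2.png

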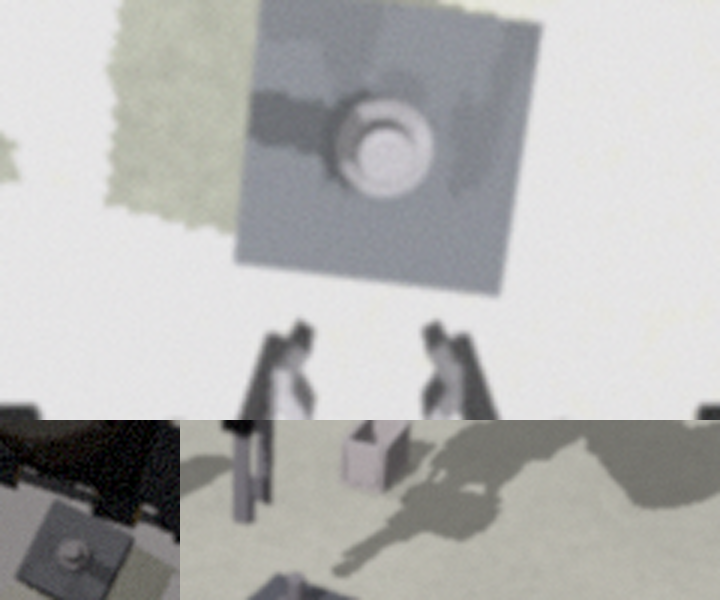

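The wrist crop shows the head's top at (286.7,168.2). The two leg feet have their midpoint at about (282.2,210.5). I use the difference between them, so camera bias cancels.

Run:
```python
from h import *
s,c,t,sd=pickle.load(open("c2.pkl","rb"));R,p=s["ee_rot"],s["tcp_pos"];po=(R,p)
h=R.T@(atz(c,286.7,168.2,.062,po)-p);fl=R.T@(atz(c,190+385/4,130+147/4,.040,po)-p)
j=R.T@(atz(c,282.2,210.5,p[2]-.073,po)-p)
print(h*100,fl*100,j*100,"shift",(h-j)*100+[.8,0,0])
print("world head",atz(c,286.7,168.2,.062,po))
print("top world head",atz(t,225+71/3,195+(550-420)/3,.062))
```

```text
[ 3.64643841  0.68292026 11.61364261] [ 3.56554533  0.6735418  13.81355977] [0.6968228  0.26599354 7.30061118] shift [3.74961561 0.41692672 4.31303143]
world head [0.56219811 0.0094493  0.062     ]
top world head [0.55961225 0.00602162 0.062     ]
```

step_arm(targets="1.25 0.1 0 0;1.25 0.1 0 0;1.25 0.15 0 0;0 0 1 0;0 0 1 0;0 0 1.5 0;0 0 1.5 0;0 0 0.8 0;0 0 0.5 0;0 0 0 0;0 0 0 0;0 0 0 0")

```text
time_s: 6.1
tcp_pos: [0.5615, 0.0066, 0.1161]
ee_rot: [[-0.949, 0.316, 0.001], [0.316, 0.949, 0.0], [-0.001, 0.001, -1.0]]
wrist_force: [0.2, 0.3, -0.8]
gripper_width: 0.473
gripper_force: 3.5
```

step_arm(targets="0 0 0.1 0;0 0 0 0;0 0 0 0", claw=2)

```text
time_s: 6.35
tcp_pos: [0.561, 0.0067, 0.1149]
ee_rot: [[-0.949, 0.316, 0.001], [0.316, 0.949, 0.0], [-0.001, 0.0, -1.0]]
wrist_force: [-0.2, -0.5, -1.6]
gripper_width: 0.327
gripper_force: 12.9
```

step_arm(targets="0 0 0 0;0 0 0 0;0 0 0 0;0 0 0 0;0 0 0 0;0 0 0 0;0 0 0 0;0 0 0 0;0 0 0 0;0 0 0 0")

```text
time_s: 7.18
tcp_pos: [0.5611, 0.0067, 0.1149]
ee_rot: [[-0.949, 0.316, 0.001], [0.316, 0.949, 0.0], [-0.001, 0.0, -1.0]]
wrist_force: [-0.0, -0.2, 3.5]
gripper_width: 0.303
gripper_force: 30.0
```

Run:
```python
from h import *
from station import sense,cams
s=sense();c=cams.capture("wrist");t=cams.capture("top");sd=cams.capture("side");pickle.dump((s,c,t,sd),open("c3.pkl","wb"))
print(s["tcp_pos"],s["wrist_force"],s["moment"],s["gripper_width"]*87,s["gripper_force"])
```

```text
[0.56105078 0.0067124  0.11486996] [-0.01830276 -0.20532604  3.49071869] [0.17160411 0.20631838 0.01742627] 26.35557985786564 30.000659040103983
```

Run:
```python
from h import *
s,c,t,sd=pickle.load(open("c3.pkl","rb"))
im=np.vstack([crop(c,200,150,160,85,4),np.hstack([crop(t,220,205,64,52,5),crop(sd,265,200,64,52,5)])])
cv2.imwrite("pics/w3.png",im)
```

```text
(no output)
```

View pics/w3.png

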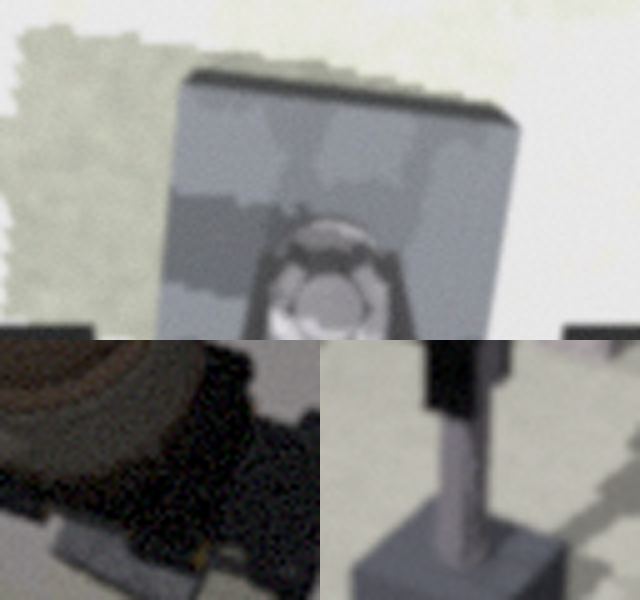

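The head sits centred between the closed jaws, at wrist pixel (283,225). The 1.6 mm shortfall in reported width looks like pad compliance. I lift and carry the coupling.

step_arm(targets="0 0 -0.5 0;0 0 -1 0;0 0 -1.5 0;0 0 -2 0;0 0 -2 0;0 0 -2 0;0 0 -1 0;0 0 0 0;0 0 0 0;0 0 0 0;0 0 0 0")

```text
time_s: 8.25
tcp_pos: [0.5599, 0.0065, 0.2129]
ee_rot: [[-0.949, 0.316, -0.003], [0.316, 0.949, -0.001], [0.003, -0.002, -1.0]]
wrist_force: [-0.4, 0.7, -0.8]
gripper_width: 0.304
gripper_force: 30.0
```

step_arm(targets="0.4 2.1 0 0;0.55 3.3 0 0;0.55 3.3 0 0;0.55 3.3 0 0;0.55 3.3 0 0;0.55 3.3 0 0;0.55 3.3 0 0;0.55 3.3 0 0;0.55 2.2 0 0;0.1 1.1 0 0;0 0 0 0;0 0 0 0")

```text
time_s: 9.25
tcp_pos: [0.6039, 0.2923, 0.2131]
ee_rot: [[-0.949, 0.316, -0.002], [0.316, 0.949, -0.002], [0.002, -0.002, -1.0]]
wrist_force: [-0.3, 0.2, -1.1]
gripper_width: 0.3
gripper_force: 30.0
```

step_arm(targets="0 0 2 0;0 0 2 0;0 0 0 0;0 0 0 0;0 0 0 0")

```text
time_s: 9.67
tcp_pos: [0.6051, 0.2917, 0.1758]
ee_rot: [[-0.949, 0.317, 0.002], [0.317, 0.949, 0.0], [-0.001, 0.001, -1.0]]
wrist_force: [0.1, -0.1, -1.2]
gripper_width: 0.302
gripper_force: 30.0
```

Run:
```python
from h import *
from station import sense,cams
s=sense();c=cams.capture("wrist");t=cams.capture("top");sd=cams.capture("side");pickle.dump((s,c,t,sd),open("c4.pkl","wb"))
print(s["tcp_pos"],s["ee_rot"],s["wrist_force"],s["gripper_width"]*87,s["gripper_force"])
im=np.vstack([crop(c,190,120,180,115,4),np.zeros((4,720,3),np.uint8)])
b=crop(sd,240,235,90,120,4)[:464]
im=np.hstack([im[:,60:500],b]);print(im.shape)
cv2.imwrite("pics/w4.png",im)
```

```text
[0.60512762 0.29173804 0.17582366] [[-9.48528998e-01  3.16686257e-01  1.59833097e-03]
 [ 3.16686925e-01  9.48530105e-01  1.76909704e-04]
 [-1.46004017e-03  6.73974505e-04 -9.99998707e-01]] [ 0.10767716 -0.07725354 -1.18823737] 26.277535080906674 29.999808005959494
(464, 800, 3)
```

View pics/w4.png

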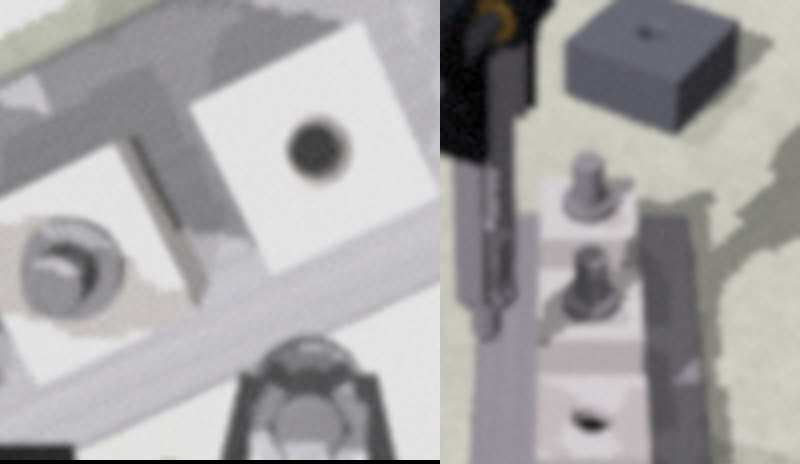

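Held coupling: head top at wrist pixel (282,223), flange front at row 204. The empty bore is at about (285,157.8). In the side view the port is clear and the dryer is empty, with its hole at (292,243).

Run:
```python
from h import *
s,c,t,sd=pickle.load(open("c4.pkl","rb"));R,p=s["ee_rot"],s["tcp_pos"];po=(R,p)
fz=.035+p[2]-.1149
T=lambda u,v,z:(R.T@(atz(c,u,v,z,po)-p)*100)
b=T(285.2,157.7,.052);h=T(282,223,fz+.027);f=T(281.8,204,fz+.005)
print("bore",b,"head",h,"flange front",f,"centre x",f[0]-1.2)
print("shift head",b-h,"shift flange",b-f+[1.2,0,0])
# hough on bore
g=cv2.cvtColor(c["frame"],cv2.COLOR_BGR2GRAY);roi=g[140:175,265:305]
m=(roi<130).astype(np.uint8);n,l,st,ce=cv2.connectedComponentsWithStats(m);print(st[1:],ce[1:]+[265,140])
a=atz(sd,292,243.3,.035);q=atz(sd,277.5,340,.052);print("side delta",q-a,a,q)
s0,d=pickle.load(open("c0.pkl","rb"));a=atz(d["top"],249.4,239.6,.062);q=atz(d["top"],120.4,238,.052);print("top delta",q-a,a,q)
w=np.array([.5611,.0067])
for dl in ((q-a)[:2],): print("TCP target",w+dl,"shift tool",(R[:2,:2].T@(w+dl-p[:2]))*100)
```

```text
bore [ 4.54930268  0.55013521 12.37611082] head [0.2348983  0.24901774 5.28983171] flange front [1.19140293 0.23349866 7.48842756] centre x -0.008597071214486718
shift head [4.31440438 0.30111747 7.08627911] shift flange [4.55789975 0.31663654 4.88768326]
[[ 12  11  14  13 138]] [[283.67391304 157.02173913]]
side delta [-0.00138302  0.30035637  0.017     ] [0.56316042 0.00984085 0.035     ] [0.5617774  0.31019721 0.052     ]
top delta [ 0.00391811  0.30230764 -0.01      ] [0.55666078 0.00426143 0.062     ] [0.56057888 0.30656907 0.052     ]
TCP target [0.56501811 0.30900764] shift tool [4.35140921 0.36786036]
```

step_arm(targets="1.5 0.1 0 0;1.5 0.1 0 0;1.2 0.05 0 0;0.2 0 0 0;0 0 0.7 0;0 0 0.7 0;0 0 0.4 0;0 0 0 0;0 0 0 0;0 0 0 0")

```text
time_s: 10.65
tcp_pos: [0.5639, 0.3087, 0.1564]
ee_rot: [[-0.949, 0.316, 0.0], [0.316, 0.949, -0.0], [-0.0, -0.0, -1.0]]
wrist_force: [0.5, 0.3, -1.6]
gripper_width: 0.301
gripper_force: 30.0
```

Run:
```python
from h import *
from station import sense,cams
s=sense();c=cams.capture("wrist");t=cams.capture("top");sd=cams.capture("side");pickle.dump((s,c,t,sd),open("c5.pkl","wb"))
print(s["tcp_pos"],s["wrist_force"],s["moment"])
print("flange z",.035+s["tcp_pos"][2]-.1149)
im=np.hstack([crop(sd,240,285,100,95,4),crop(c,230,150,100,95,4)])
cv2.imwrite("pics/w5.png",im)
```

```text
[0.56386032 0.30867163 0.15635949] [ 0.51820496  0.27269311 -1.55147928] [-0.03569478 -0.04763115 -0.02755274]
flange z 0.07645948954007425
```

View pics/w5.png

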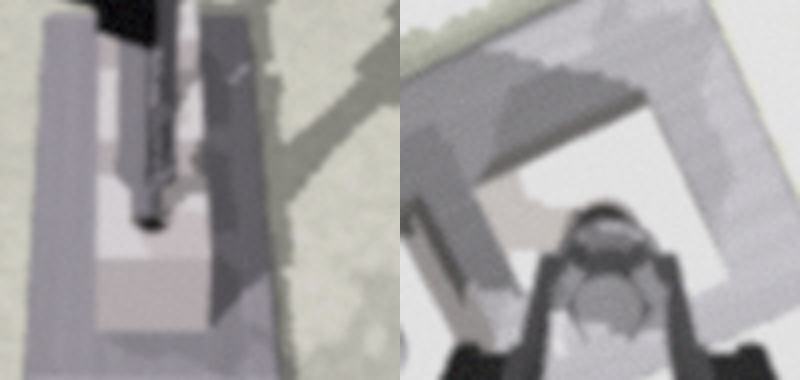

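Side view: the foot is right over the bore at (278,341). The wrist view agrees. I descend gently.

step_arm(targets="0 0 0.2 0;0 0 0.2 0;0 0 0.2 0;0 0 0.2 0;0 0 0 0;0 0 0 0")

```text
time_s: 11.3
tcp_pos: [0.5629, 0.3085, 0.148]
ee_rot: [[-0.949, 0.316, -0.001], [0.316, 0.949, -0.001], [0.001, -0.001, -1.0]]
wrist_force: [-1.1, -1.8, -0.4]
gripper_width: 0.303
gripper_force: 30.0
```

step_arm(targets="0 0 0.2 0;0 0 0.2 0;0 0 0.2 0;0 0 0.2 0;0 0 0 0;0 0 0 0")

```text
time_s: 11.8
tcp_pos: [0.5634, 0.3085, 0.1425]
ee_rot: [[-0.949, 0.315, 0.001], [0.315, 0.949, -0.001], [-0.001, -0.0, -1.0]]
wrist_force: [-2.7, -1.4, 7.7]
gripper_width: 0.303
gripper_force: 30.0
```

step_arm(targets="0.05 -0.05 0 0;0 0 0 0;0 0 0 0;0 0 0 0")

```text
time_s: 12.13
tcp_pos: [0.5631, 0.3084, 0.1424]
ee_rot: [[-0.949, 0.315, 0.001], [0.315, 0.949, 0.0], [-0.001, 0.0, -1.0]]
wrist_force: [-2.5, -1.9, 6.5]
gripper_width: 0.299
gripper_force: 30.0
```

step_arm(targets="0.03 -0.05 0.1 0;0 0 0.1 0;0 0 0 0;0 0 0 0;0 0 0 0")

```text
time_s: 12.55
tcp_pos: [0.563, 0.3083, 0.1409]
ee_rot: [[-0.949, 0.315, 0.002], [0.315, 0.949, 0.001], [-0.002, 0.001, -1.0]]
wrist_force: [-2.6, -1.6, 7.7]
gripper_width: 0.303
gripper_force: 30.0
```

step_arm(targets="0.05 -0.05 0.1 0;0 0 0.1 0;0 0 0.1 0;0 0 0 0;0 0 0 0;0 0 0 0")

```text
time_s: 13.05
tcp_pos: [0.5626, 0.3082, 0.138]
ee_rot: [[-0.949, 0.315, 0.003], [0.315, 0.949, 0.001], [-0.003, 0.002, -1.0]]
wrist_force: [-1.9, -1.5, 8.3]
gripper_width: 0.302
gripper_force: 30.0
```

step_arm(targets="0.05 -0.05 0.1 0;0 0 0.1 0;0 0 0.1 0;0 0 0 0;0 0 0 0;0 0 0 0")

```text
time_s: 13.55
tcp_pos: [0.5623, 0.3082, 0.135]
ee_rot: [[-0.949, 0.315, 0.004], [0.315, 0.949, 0.002], [-0.003, 0.003, -1.0]]
wrist_force: [-1.5, -1.6, 6.1]
gripper_width: 0.311
gripper_force: 30.0
```

step_arm(targets="0 -0.05 0.1 0;0 0 0 0;0 0 0 0;0 0 0 0")

```text
time_s: 13.88
tcp_pos: [0.5623, 0.308, 0.134]
ee_rot: [[-0.949, 0.315, 0.004], [0.315, 0.949, 0.002], [-0.003, 0.004, -1.0]]
wrist_force: [-1.4, -1.3, 6.9]
gripper_width: 0.303
gripper_force: 30.0
```

Run:
```python
from h import *
from station import sense,cams
s=sense();c=cams.capture("wrist");sd=cams.capture("side");pickle.dump((s,c,sd),open("c6.pkl","wb"))
print(s["tcp_pos"],s["wrist_force"],s["moment"],s["gripper_width"]*87)
# compare head/flange region in wrist frames 4 (carried) vs now by template matching
o=pickle.load(open("c4.pkl","rb"))[1]["frame"]
for nm,(x,y,w,h) in {"head":(270,215,24,18),"legs":(246,212,70,22),"flange":(264,203,34,11)}.items():
    T=o[y:y+h,x:x+w];S=c["frame"][y-8:y+h+8,x-8:x+w+8]
    m=cv2.matchTemplate(S,T,cv2.TM_CCOEFF_NORMED);_,v,_,l=cv2.minMaxLoc(m);print(nm,v,l[0]-8,l[1]-8)
```

```text
[0.56232187 0.30798214 0.1340162 ] [-1.40319578 -1.27296698  6.85693429] [-0.086387    0.56978162  0.01100619] 26.32337471534817
head 0.9528372883796692 0 0
legs 0.8566663265228271 0 0
flange 0.9636896252632141 0 0
```

step_arm(targets="0 0 0.1 0;0 0 0.05 0;0 0 0 0;0 0 0 0;0 0 0 0")

```text
time_s: 14.4
tcp_pos: [0.5623, 0.308, 0.1326]
ee_rot: [[-0.949, 0.315, 0.004], [0.315, 0.949, 0.002], [-0.003, 0.004, -1.0]]
wrist_force: [-1.6, -0.9, 6.1]
gripper_width: 0.3
gripper_force: 30.0
```

step_arm(targets="0 0 0.05 0;0 0 0 0;0 0 0 0;0 0 0 0")

```text
time_s: 14.73
tcp_pos: [0.5623, 0.308, 0.1321]
ee_rot: [[-0.949, 0.315, 0.004], [0.315, 0.949, 0.003], [-0.003, 0.004, -1.0]]
wrist_force: [-2.1, -0.4, 6.7]
gripper_width: 0.305
gripper_force: 30.0
```

step_arm(targets="0 0 0.05 0;0 0 0 0;0 0 0 0;0 0 0 0")

```text
time_s: 15.07
tcp_pos: [0.5624, 0.308, 0.1319]
ee_rot: [[-0.949, 0.315, 0.005], [0.315, 0.949, 0.002], [-0.004, 0.004, -1.0]]
wrist_force: [-2.0, -1.3, 7.8]
gripper_width: 0.299
gripper_force: 30.0
```

step_arm(targets="0 0 0.05 0;0 0 0 0;0 0 0 0;0 0 0 0")

```text
time_s: 15.4
tcp_pos: [0.5625, 0.3081, 0.1319]
ee_rot: [[-0.949, 0.315, 0.005], [0.315, 0.949, 0.003], [-0.004, 0.004, -1.0]]
wrist_force: [-2.7, -1.8, 9.9]
gripper_width: 0.302
gripper_force: 30.0
```

step_arm(targets="0 0 0.05 0;0 0 0 0;0 0 0 0;0 0 0 0")

```text
time_s: 15.73
tcp_pos: [0.5625, 0.3081, 0.1319]
ee_rot: [[-0.949, 0.315, 0.005], [0.315, 0.949, 0.003], [-0.004, 0.004, -1.0]]
wrist_force: [-3.4, 0.6, 10.2]
gripper_width: 0.303
gripper_force: 30.0
```

step_arm(targets="0 0 0.05 0;0 0 0 0;0 0 0 0;0 0 0 0")

```text
time_s: 16.07
tcp_pos: [0.5626, 0.3081, 0.1318]
ee_rot: [[-0.949, 0.315, 0.006], [0.315, 0.949, 0.003], [-0.004, 0.004, -1.0]]
wrist_force: [-3.9, -1.4, 12.7]
gripper_width: 0.302
gripper_force: 30.0
```

step_arm(targets="0 0 0.04 0;0 0 0 0;0 0 0 0;0 0 0 0")

```text
time_s: 16.4
tcp_pos: [0.5626, 0.3081, 0.1318]
ee_rot: [[-0.949, 0.315, 0.006], [0.315, 0.949, 0.003], [-0.005, 0.004, -1.0]]
wrist_force: [-4.5, -1.4, 15.1]
gripper_width: 0.306
gripper_force: 30.0
```

step_arm(targets="0 0 -0.1 0;0 0 -0.1 0;0 0 0 0;0 0 0 0")

```text
time_s: 16.73
tcp_pos: [0.5624, 0.308, 0.1319]
ee_rot: [[-0.949, 0.315, 0.005], [0.315, 0.949, 0.003], [-0.004, 0.004, -1.0]]
wrist_force: [-2.5, -0.2, 7.7]
gripper_width: 0.301
gripper_force: 30.0
```

step_arm(targets="0 0 0 0;0 0 0 0;0 0 0 0;0 0 0 0;0 0 0 0;0 0 0 0;0 0 0 0;0 0 0 0;0 0 0 0;0 0 0 0", claw=4.1)

```text
time_s: 17.57
tcp_pos: [0.5608, 0.3068, 0.129]
ee_rot: [[-0.949, 0.316, -0.0], [0.316, 0.949, -0.001], [0.0, -0.001, -1.0]]
wrist_force: [-0.6, -0.8, 3.5]
gripper_width: 0.47
gripper_force: 2.7
```

step_arm(targets="0 0 -0.3 0;0 0 -0.5 0;0 0 -1 0;0 0 -2 0;0 0 -2 0;0 0 -1 0;0 0 0 0;0 0 0 0;0 0 0 0")

```text
time_s: 18.32
tcp_pos: [0.5601, 0.3067, 0.1958]
ee_rot: [[-0.949, 0.316, -0.002], [0.316, 0.949, -0.001], [0.002, -0.002, -1.0]]
wrist_force: [1.2, 0.3, -2.0]
gripper_width: 0.47
gripper_force: 3.5
```

Run:
```python
from h import *
from station import sense,cams
s=sense();c=cams.capture("wrist");sd=cams.capture("side");pickle.dump((s,c,sd),open("c7.pkl","wb"))
R,p=s["ee_rot"],s["tcp_pos"];print(p,s["wrist_force"])
# side: flange/head expected pixel of seated coupling; compare with neighbour look by template
q=pickle.load(open("c5.pkl","rb"))
b=np.array([.5615,.3075]);print("seated head top/flange px",proj(sd,[[*b,.079],[*b,.057]]),"neighbour", proj(sd,[[.561,.2435,.079]]))
o=pickle.load(open("c0.pkl","rb"))[1]["side"]["frame"]
T=o[292:316,264:292]  # neighbour coupling patch
m=cv2.matchTemplate(sd["frame"][270:380,240:320],T,cv2.TM_CCOEFF_NORMED)
for _ in range(3):
    _,v,_,l=cv2.minMaxLoc(m);print(v,l[0]+240+14,l[1]+270+12);m[max(0,l[1]-10):l[1]+10,max(0,l[0]-10):l[0]+10]=-1
# tongs in gripper: compare legs feet wrist image vs c2 (same opening)
o=pickle.load(open("c2.pkl","rb"))[1]["frame"]
for x,y,w,h in [(248,208,24,26),(292,208,24,26)]:
    m=cv2.matchTemplate(c["frame"][y-8:y+h,x-8:x+w+8],o[y:y+h-8,x:x+w],cv2.TM_CCOEFF_NORMED);_,v,_,l=cv2.minMaxLoc(m);print("leg",v,l[0]-8,l[1]-8)
```

```text
[0.56013745 0.30667863 0.19579463] [ 1.17489933  0.33113586 -1.9923276 ]
seated head top/flange px [[278.1077604  325.9930857 ]
 [277.90774368 336.42515989]] neighbour [[282.57611957 298.74060002]]
0.9081297516822815 279 331
0.7282505631446838 258 296
0.6476065516471863 278 304
leg 0.6573867201805115 -1 2
leg 0.9499306678771973 0 2
```

The coupling stays in the port: the template match is at (279,331), one pitch from its neighbour. I carry the tongs back.

step_arm(targets="-0.5 -2 0 0;-0.9 -3.7 0 0;-0.9 -3.7 0 0;-0.9 -3.7 0 0;-0.9 -3.7 0 0;-0.9 -3.7 0 0;-0.9 -3.7 0 0;-0.9 -3.7 0 0;-0.9 -3.7 0 0;-0.9 -3.7 0 0;-0.9 -3.7 0 0;-0.9 -3.7 0 0")

```text
time_s: 19.42
tcp_pos: [0.5237, -0.1327, 0.1964]
ee_rot: [[-0.949, 0.316, -0.001], [0.316, 0.949, 0.0], [0.001, -0.0, -1.0]]
wrist_force: [0.8, 0.3, -0.5]
gripper_width: 0.474
gripper_force: 3.5
```

step_arm(targets="-0.9 -3.7 0 0;-0.9 -3.7 0 0;-0.9 -3.7 0 0;-0.6 -2.8 0 0;0 0 0 0;0 0 0 0;0 0 0 0;0 0 0 0")

```text
time_s: 20.08
tcp_pos: [0.512, -0.2724, 0.1968]
ee_rot: [[-0.949, 0.315, -0.001], [0.315, 0.949, 0.0], [0.001, 0.0, -1.0]]
wrist_force: [-0.1, 0.1, -0.9]
gripper_width: 0.471
gripper_force: 3.5
```

Run:
```python
from h import *
from station import sense
s=sense();R,p=s["ee_rot"],s["tcp_pos"];print(p,R,s["wrist_force"],s["gripper_width"]*87)
print("shift cm",R.T@(np.array([.5112,-.2735,.0785])-p)*100,"yaw y",np.degrees(np.arctan2(R[1,1],R[0,1])))
```

```text
[ 0.51201783 -0.27235407  0.19675539] [[-9.49093244e-01  3.14994394e-01 -7.39264676e-04]
 [ 3.14994173e-01  9.49093520e-01  4.01546079e-04]
 [ 8.28116077e-04  1.48240605e-04 -9.99999646e-01]] [-0.0765457   0.07165977 -0.87712463] 40.97552880923666
shift cm [ 0.03173066 -0.13627411 11.82554967] yaw y 71.63952439784245
```

step_arm(targets="0.05 -0.1 0 0;0 0 2 0;0 0 3 0;0 0 2 0;0 0 1 0;0 0 1 0;0 0 1 0;0 0 1 0;0 0 0.5 0;0 0 0 0;0 0 0 0;0 0 0 0")

```text
time_s: 21.08
tcp_pos: [0.5118, -0.2743, 0.0829]
ee_rot: [[-0.949, 0.316, 0.001], [0.316, 0.949, -0.001], [-0.002, -0.0, -1.0]]
wrist_force: [-0.3, -0.3, -1.1]
gripper_width: 0.47
gripper_force: 3.5
```

step_arm(targets="0 0 0.2 0;0 0 0.2 0;0 0 0 0;0 0 0 0;0 0 0 0")

```text
time_s: 21.5
tcp_pos: [0.5113, -0.2741, 0.0782]
ee_rot: [[-0.949, 0.316, 0.0], [0.316, 0.949, -0.0], [-0.0, -0.0, -1.0]]
wrist_force: [-0.7, -0.9, -1.3]
gripper_width: 0.479
gripper_force: 3.5
```

step_arm(targets="0 0 0.1 0;0 0 0.1 0;0 0 0 0;0 0 0 0;0 0 0 0")

```text
time_s: 21.92
tcp_pos: [0.5122, -0.2744, 0.077]
ee_rot: [[-0.949, 0.316, 0.002], [0.316, 0.949, -0.001], [-0.002, -0.0, -1.0]]
wrist_force: [0.8, -0.1, 5.0]
gripper_width: 0.474
gripper_force: 3.6
```

step_arm(targets="0 0 -0.1 0;0 0 0 0;0 0 0 0")

```text
time_s: 22.17
tcp_pos: [0.5109, -0.2739, 0.077]
ee_rot: [[-0.949, 0.316, -0.001], [0.316, 0.949, 0.0], [0.001, 0.0, -1.0]]
wrist_force: [0.0, 1.2, 2.2]
gripper_width: 0.475
gripper_force: 3.6
```

step_arm(targets="0 0 0 0;0 0 0 0;0 0 0 0;0 0 0 0;0 0 0 0;0 0 0 0;0 0 0 0;0 0 0 0;0 0 0 0;0 0 0 0", claw=8.7)

```text
time_s: 23.0
tcp_pos: [0.5113, -0.2741, 0.0772]
ee_rot: [[-0.949, 0.316, 0.0], [0.316, 0.949, 0.0], [-0.0, 0.0, -1.0]]
wrist_force: [-0.1, 0.3, -0.1]
gripper_width: 0.988
gripper_force: 0.0
```

step_arm(targets="0 0 -0.5 0;0 0 -1 0;0 0 -2 0;0 0 -3 0;0 0 -3 0;0 0 -3 0;0 0 -1.8 0;0 0 0 0;0 0 0 0;0 0 0 0;0 0 0 0;0 0 0 0")

```text
time_s: 24.0
tcp_pos: [0.5106, -0.2739, 0.2189]
ee_rot: [[-0.949, 0.316, -0.003], [0.316, 0.949, 0.001], [0.003, -0.0, -1.0]]
wrist_force: [0.2, -0.3, -0.1]
gripper_width: 0.999
gripper_force: 0.0
```

Run:
```python
from h import *
from station import sense,cams
s=sense();c=cams.capture("wrist");t=cams.capture("top");sd=cams.capture("side");pickle.dump((s,c,t,sd),open("c8.pkl","wb"))
R,p=s["ee_rot"],s["tcp_pos"];print(p,s["wrist_force"],s["gripper_width"])
d=pickle.load(open("c0.pkl","rb"))[1];o=pickle.load(open("c1.pkl","rb"))[1]["frame"]
def mt(n,a,b,x,y,w,h):
    m=cv2.matchTemplate(b[y-15:y+h+15,x-15:x+w+15],a[y:y+h,x:x+w],cv2.TM_CCOEFF_NORMED);_,v,_,l=cv2.minMaxLoc(m);print(n,round(v,3),l[0]-15,l[1]-15)
mt("barrel",o,c["frame"],262,202,36,28);mt("holder",o,c["frame"],248,175,64,20)
S=d["side"]["frame"]
mt("tongs side",S,sd["frame"],312,148,20,34);mt("spray",S,sd["frame"],205,160,26,65);mt("dish",S,sd["frame"],196,228,36,24);mt("flask",S,sd["frame"],331,138,24,40)
T=S[292:316,264:292];m=cv2.matchTemplate(sd["frame"][318:380,255:305],T,cv2.TM_CCOEFF_NORMED);_,v,_,l=cv2.minMaxLoc(m);print("coupling",v,l[0]+269,l[1]+330)
```

```text
[ 0.51061786 -0.27385466  0.21890584] [ 0.17289226 -0.31596784 -0.14113865] 0.9991060170903184
barrel 0.986 4 -1
holder 0.877 1 -2
tongs side 0.969 -1 0
spray 0.998 0 0
dish 0.998 0 0
flask 0.994 0 0
coupling 0.9082779288291931 279 331
```

The tongs stand upright in the holder, at the same pixels as at the start to within a few mm. The bystanders have not moved and the coupling is seated, so I hand in.

```bash
python3 -c "
from station import r
print(r.finish_job())"
```

```text
the job is handed in; nothing more can be done
None
```

The job is handed in, with no verdict shown: the coupling is seated in the empty port, pressed to about 16 N by the wrist sensor and released, the tongs are back upright in their holder, the bystanders have not moved, and it took 24 s.

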